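Roll the seal strip home in the instrument hood

TASK

The aluminium seal strip along the ledge of the upturned blue hood stands proud: take the hand roller and roll it along the strip from end to end with firm pressure, in long strokes, until all six sections are fully home. Then stand the roller upright on its wheels in the white tray and let go. Press only with the roller, keep the gripper's fingers off the hood, and leave the glassware and the other things on the bench where they are.

Things in the scene. Friction and masses are not known exactly. Their poses are not given: they have to be found in the camera images.
- hood: Dark blue instrument hood lying upside down on the bench, open side up, fixed in place: 170 mm (its x) by 270 mm (its y) by 50 mm high. Origin at the centre of its underside, z up. Along its -x side (towards the robot at yaw 0) runs a flat ledge 48 mm wide, top 50 mm above the bench, over the whole 270 mm; the aluminium seal strip lies in this ledge. The rest is a hollow 44 mm deep with thin walls.
- strip_right (a point): The -y end of the seal strip, on its centre line (hood x = -61 mm, y = -90 mm), at the height its top has when fully home: 53 mm above the bench, 3 mm above the ledge.
- strip_left (a point): The +y end of the seal strip, likewise (hood x = -61 mm, y = +90 mm). The strip is straight, 180 mm long, 16 mm wide; the ledge goes on 45 mm past each end.
- roller: Loose hand roller with two dark wheels in tandem (36 mm diameter, 30 mm wide, axles 40 mm apart at x = -20 and +20 mm, 18 mm high) under a wooden handle 100 mm long (its x), 26 mm wide (its y), from 62 to 96 mm high; below it a 16 mm wide neck, then a steel frame 40 mm wide up to 48 mm high. Stands on its wheels, 96 mm high, about 0.37 kg. Origin midway between the wheels at the level of their undersides; it rolls along its x, either way, z up.
- tray: White shallow tray, fixed, 180 mm (its x) by 140 mm (its y), walls 4 mm thick and 14 mm high. Origin at the centre of its underside, z up.
- tray_in (a point): Centre of the tray's inner floor, 4 mm above the bench, axes as the tray's.
- seg0 (a joint): Strip section 1 of 6, counted from the -y end (each 30 mm long, centre at hood y = -75 mm): how far it is pushed down, m. 0 = stands 6 mm too high (9 mm over the ledge), 0.006 = fully home (3 mm over the ledge). It moves straight down against about 7 N of friction and stays where it is left; at home it stops hard.
- seg1 (a joint): Strip section 2 of 6, counted from the -y end (each 30 mm long, centre at hood y = -45 mm): how far it is pushed down, m. 0 = stands 6 mm too high (9 mm over the ledge), 0.006 = fully home (3 mm over the ledge). It moves straight down against about 7 N of friction and stays where it is left; at home it stops hard.
- seg2 (a joint): Strip section 3 of 6, counted from the -y end (each 30 mm long, centre at hood y = -15 mm): how far it is pushed down, m. 0 = stands 6 mm too high (9 mm over the ledge), 0.006 = fully home (3 mm over the ledge). It moves straight down against about 7 N of friction and stays where it is left; at home it stops hard.
- seg3 (a joint): Strip section 4 of 6, counted from the -y end (each 30 mm long, centre at hood y = 15 mm): how far it is pushed down, m. 0 = stands 6 mm too high (9 mm over the ledge), 0.006 = fully home (3 mm over the ledge). It moves straight down against about 7 N of friction and stays where it is left; at home it stops hard.
- seg4 (a joint): Strip section 5 of 6, counted from the -y end (each 30 mm long, centre at hood y = 45 mm): how far it is pushed down, m. 0 = stands 6 mm too high (9 mm over the ledge), 0.006 = fully home (3 mm over the ledge). It moves straight down against about 7 N of friction and stays where it is left; at home it stops hard.
- seg5 (a joint): Strip section 6 of 6, counted from the -y end (each 30 mm long, centre at hood y = 75 mm): how far it is pushed down, m. 0 = stands 6 mm too high (9 mm over the ledge), 0.006 = fully home (3 mm over the ledge). It moves straight down against about 7 N of friction and stays where it is left; at home it stops hard.
- wheel_a (a joint): Turning angle (rad) of the roller's wheel at its x = -20 mm; it is 0 at the start and turns freely without limit, either way, 1 rad per 18 mm rolled.
- wheel_b (a joint): Turning angle (rad) of the roller's wheel at its x = 20 mm; it is 0 at the start and turns freely without limit, either way, 1 rad per 18 mm rolled.
- flask: Bystander: conical glass flask 82 mm wide, 122 mm tall; loose; origin at its underside. Not to be disturbed.
- beaker: Bystander: glass beaker 72 mm wide, 85 mm tall; loose; origin at its underside. Not to be disturbed.
- bottle: Bystander: amber bottle 60 mm wide, 125 mm tall; loose; origin at its underside. Not to be disturbed.
- jar: Bystander: white jar 64 mm wide, 75 mm tall; loose; origin at its underside. Not to be disturbed.
- screwdriver: Bystander: screwdriver 160 mm long lying in the hollow of the hood; loose; origin at its underside. Not to be disturbed.
Things that resemble listed ones, but are neither listed nor needed, are in the scene too. There is more than one size of the roller; the job needs the largest.

How it is judged:
On the way, in this order (a step that is already met when the one before it is completed fails the run):
1. the roller rolls along the strip under pressure: on the hood with over 3 N, and a wheel has turned more than 4 rad (72 mm) from its start, either way ((value of joint any of wheel_a, wheel_b above 4 rad or value of joint any of wheel_a, wheel_b below -4 rad) and contact force between roller and hood above 3 N).
2. all six strip sections are home (pushed down more than 4.5 of 6 mm) (value of joint each of seg0, seg1, seg2, seg3, seg4, seg5 above 0.0045 m), for 0.1 s.
At the end, for the whole second after the job is handed in: All six strip sections are pushed down more than 4.5 of their 6 mm; the roller stands on its wheels on the tray's floor (origin within 60 mm in x and 55 mm in y of the floor's centre, within 5 mm of its height, tilted under 0.1 rad) and is at rest (all of step 2 and x of roller in the frame of tray_in between -0.06 and 0.06 m and y of roller in the frame of tray_in between -0.055 and 0.055 m and z of roller in the frame of tray_in between -0.004 and 0.005 m and angle between roller's own z axis and vertical below 0.1 rad and linear speed of roller below 0.02 m/s); the robot touches nothing.
It fails at once if the gripper's fingers press on the hood or strip (over 3 N) (contact force between the fingers and hood above 3 N).
It fails at once if a bystander is moved by more than 40 mm (distance of any of flask, beaker, bottle, jar, screwdriver from where it was at the start of the episode above 0.04 m).
It also fails if it takes over 51 s, if anything falls off the work surface, if the arm or the gripper's body presses on something with over 40 N, if the wrist force passes 120 N, or if a joint passes its speed limit or range.

ROBOT

A 6-joint arm with a two-finger parallel gripper is mounted at the origin on the work surface. World frame = base frame: x ahead of the robot, y to its left, z up, the work surface at z = 0. Lengths are in m, angles in rad, forces in N, time in s.
With the tool pointing down it reaches from about 0.275 to 0.825 m from the base axis. Payload 4.9 kg.
Tool frame: the origin (TCP) lies on the centre line of the jaws, within the pads' length; the fingertips stand 17 mm ahead of it and the grasp point (between the pads) lies 2 mm behind it; z points along the fingers, y is the direction in which the jaws open and shut (so a half turn about z gives the same grasp; the last joint's range is limited). The gripper opens to 85 mm and grips with 20 to 120 N. Pads are 22 mm wide; open, the fingers measure 114 mm over their backs; the gripper's body (76 mm by 85 mm) begins 54 mm behind the grasp point. The pads swing forward as they close: fully open they stand 13 mm farther back than shut.
Start: joints at [-1.311, 0.326, -0.193, 1.052, 0, 1.437], TCP at [0.211, -0.508, 0.221] pointing down, gripper open.
Joint ranges: [-2.65, 2.65], [-0.97, 1.79], [-1.3, 1.35], [-1.93, 2.1], [-1.47, 1.37], [-3.14, 3.14]. Speed limits (rad/s): [2.57, 2.57, 3.14, 3.14, 3.14, 3.14].

INTERFACE

Orientations are given as a rotation vector (axis times angle).
In Python, from workcell import manip gives the robot as it stands.
- The arm moves only by the tool play_rows, never from a script. Its argument "steps" is a list of rows, each a list of 7 numbers: the shift along the tool's x, y, z in mm, then the turn, a rotation vector about the tool's x, y, z in degrees, then the closure, from 0 (fully open) to 1 (shut). A call has 1 to 20 rows; each row shifts and turns the commanded pose from where the row before left it, along the tool's axes as they then stand; what a row does not reach is not made up. A row lasts 1/12 s, in which the tool goes at most 41.7 mm and 7.16 degrees, less where a joint would pass 70% of its speed; a pose out of reach is approached as far as the arm can. A call with a gripper value outside its range is refused whole. The fingers move at their own pace and stop on an object; "grip_force" is the grip in N (left out, the last holds). Time passes only in rows, so rows that do not move let the fingers close. It gives the time, the measured TCP pose, the force and the opening at its end, in the units of the state.
- manip.sense(): the state, without advancing time (a new reading comes with each control period).
- manip.snapshot(name): name is "side" or "top"; returns a dict with "color" (400x640x3 uint8, red, green, blue), "mtx" (3x3 intrinsics, pixels), "xyz" and "attitude" of the camera in the world. Camera axes: x right, y up, looking along -z (the intrinsics and any distortion apply to the point x, -y, -z); pixel columns grow to the right and rows downward; lengths in m; the calibration is good to about 2 mm. A picture is of the moment at which its call begins. There is no depth.
- manip.finish_job(): hands the job in, once; it reports no verdict.
Trained networks look in a picture, given as the dict that the camera call returned (one of the last four; its "shot" number tells which), for a name from the list of things; names that differ only in an ending like _2 or _b are one class to them, and where a whole thing is asked for, a point or a joint stands for the part that bears it (a point fixed in the world has none). Each returns a list of dicts, best first, with "conf" (0 to 1); they miss things now and then, are a little off and sometimes report something else, mostly with a low value. They report only what shows in the picture. A call takes as long as a camera call. They do not tell look-alikes from the thing itself.
- manip.masks_of(picture, thing): "mask" (400x640 bool, what is visible of it) and "box" ([centre column, centre row, width, height] as shares, 0 to 1, of the picture: columns of its width, rows of its height, round what is visible of it).
- manip.spot_point(picture, thing): "point" ([column, row] as shares, 0 to 1, of the picture: columns of its width, rows of its height: a listed point, or the origin of a listed thing).
The state is a dict: "time_s": time; "q": joint angles; "joint_velocities": joint speeds; "joint_efforts": joint torques, N m; "tool_pos": TCP position; "orientation": TCP orientation; "contact_force": force on the tool from outside, world axes, zero at the start; "wrist_torque": the same for the moment, N m; "opening": opening from 0.0 (shut) to 1.0 (fully open).
Only numpy, scipy, OpenCV 4.12 (cv2) and the standard library are available. Lean on these libraries where they do the work, as an engineer would, in place of code of your own. Each camera call takes 0.05 s, during which the arm holds its last target.

## Working session

There is one attempt and no reset: what is moved stays moved. The work goes in short steps, Python scripts to look and compute and a tool call to move; the robot and the scene stay as the last step left them, time stands still between calls to the robot, and variables do not carry over. Pictures are saved under pics/ and viewed, and the job is handed in when it is done.

Besides the shell and the picture viewer there is one more tool, called after "Call:" as name([rows], argument=value, ...), one row to a line, values as JSON. play_rows: Moves the arm, as the interface text tells. Its arguments: {"type":"object","properties":{"steps":{"type":"array","items":{"type":"array","items":{"type":"number"}}},"grip_force":{"type":"number"}},"required":["steps"]}

```bash
mkdir -p pics; ls; python3 - <<'E'
from workcell import manip
import cv2
print(manip.sense())
for n in ("side","top"):
    p=manip.snapshot(n); cv2.imwrite(f"pics/{n}0.png",p["color"][:,:,::-1])
    print(n,p["mtx"],p["xyz"],p["attitude"],[k for k in p],p["shot"])
    for t in ("roller","hood","strip_left","strip_right","tray","tray_in"):
        try:
            print(t,[(round(d["conf"],2),[round(float(a*s),1) for a,s in zip(d["point"],(640,400))]) for d in manip.spot_point(p,t)])
            print("   m",[(round(d["conf"],2),[round(float(a*s),1) for a,s in zip(d["box"],(640,400,640,400))]) for d in manip.masks_of(p,t)])
        except Exception as e: print(t,e)
E
```

```text
pics
{'time_s': 0.0, 'q': array([-1.31120060e+00,  3.26916281e-01, -1.93616560e-01,  1.05198367e+00,
        7.09544442e-06,  1.43659315e+00]), 'joint_velocities': array([ 5.10169078e-04,  1.64770243e-03,  6.87370768e-04,  2.26031899e-03,
        1.49169608e-03, -5.87978931e-05]), 'joint_efforts': array([ 5.87152863e-04, -4.43403590e+01,  2.62436342e+01,  1.53670233e-02,
       -2.02506058e-04,  1.14249491e-05]), 'tool_pos': array([ 0.2108883 , -0.50730489,  0.22060447]), 'orientation': array([-3.07920625e+00, -6.14252682e-01,  1.58088540e-04]), 'contact_force': array([-0.21910052, -0.26016027, -0.33665998]), 'wrist_torque': array([ 0.00466968,  0.02535939, -0.06791686]), 'opening': 1.0006572414956685}
side [[423.87548524   0.         315.97833445]
 [  0.         423.87548524 204.27612025]
 [  0.           0.           1.        ]] [0.48648082 0.67994933 0.92887493] [ 0.07107515 -1.00556396 -2.82913841] ['color', 'mtx', 'xyz', 'attitude', 'shot'] 1
roller [(0.84, [368.7, 154.3]), (0.65, [367.1, 128.4]), (0.55, [394.6, 179.2]), (0.18, [278.8, 153.5])]
   m [(0.89, [372.1, 142.1, 33.8,
[... 804 characters left out ...]
ler [(0.84, [395.2, 280.2]), (0.81, [425.5, 251.1]), (0.76, [471.6, 249.4]), (0.62, [234.6, 156.4]), (0.17, [292.7, 236.2])]
   m [(0.96, [432.0, 251.2, 22.8, 44.1]), (0.85, [476.7, 247.0, 23.7, 26.2]), (0.62, [397.3, 280.4, 15.8, 25.9])]
hood [(0.62, [325.7, 206.0])]
   m [(0.92, [324.0, 208.4, 108.3, 85.1])]
strip_left [(0.97, [290.2, 234.1]), (0.41, [408.2, 155.3])]
   m []
strip_right [(0.59, [356.8, 223.9]), (0.39, [320.1, 197.1])]
   m [(0.59, [321.6, 208.2, 110.2, 75.9]), (0.43, [331.5, 230.0, 9.8, 9.9])]
tray [(0.73, [213.4, 261.5])]
   m [(0.93, [216.0, 261.0, 62.8, 76.1])]
tray_in [(0.74, [213.9, 261.6])]
   m [(0.83, [214.3, 260.8, 63.2, 76.0]), (0.32, [319.2, 195.7, 55.7, 19.0])]
```

View pics/top0.png

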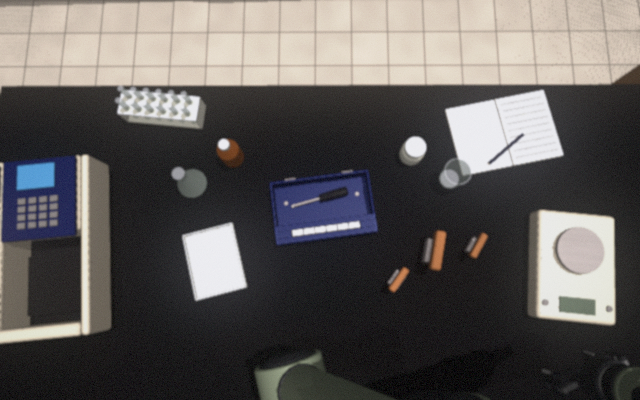

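View pics/side0.png

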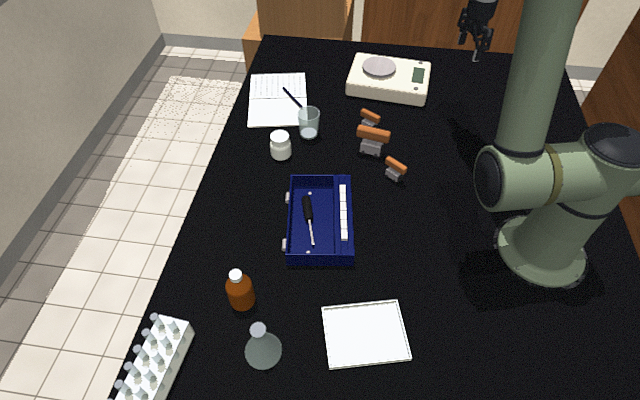

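```bash
python3 - <<'E'
import cv2
a=cv2.imread("pics/top0.png")[215:315,370:510]; cv2.imwrite("pics/topcrop.png",cv2.resize(a,None,fx=5,fy=5,interpolation=cv2.INTER_CUBIC))
a=cv2.imread("pics/side0.png")[95:205,330:440]; cv2.imwrite("pics/sidecrop.png",cv2.resize(a,None,fx=5,fy=5,interpolation=cv2.INTER_CUBIC))
a=cv2.imread("pics/top0.png")[155:265,255:395]; cv2.imwrite("pics/hoodcrop.png",cv2.resize(a,None,fx=5,fy=5,interpolation=cv2.INTER_CUBIC))
E
```

```text
(no output)
```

View crops.

Three rollers could be taken for the target. In the top view they are at (435,250), the longest at about 40 px, (398,280) and (477,246). I'll choose (435,250) and check it in a close crop.

View pics/topcrop.png

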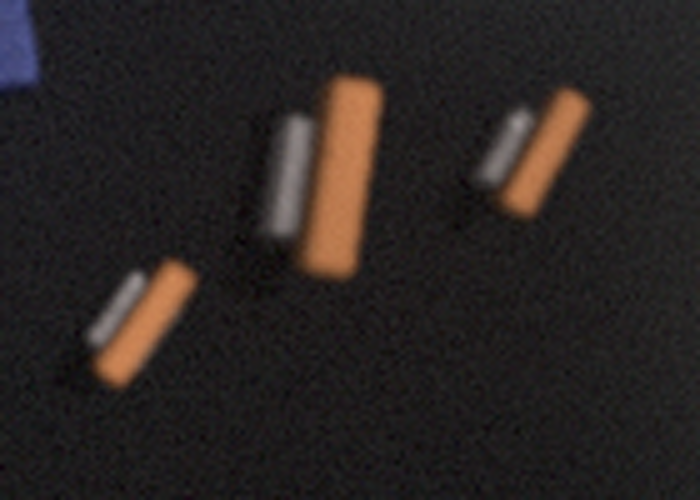

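View pics/sidecrop.png

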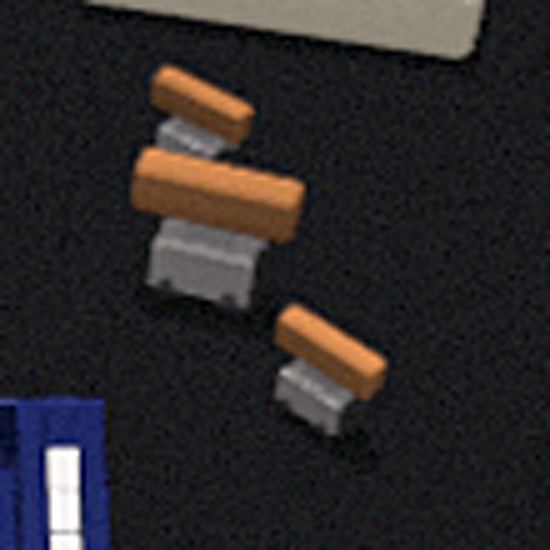

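View pics/hoodcrop.png

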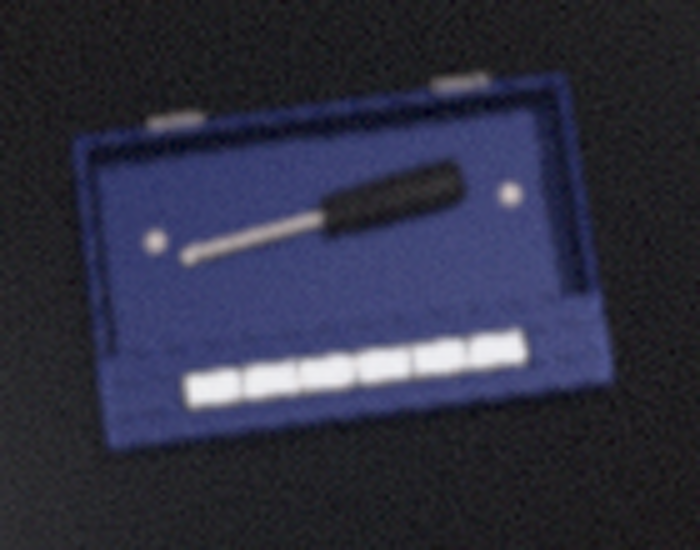

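The crops confirm (435,250). Its handle is about 1.6 times longer than the other two. The strip runs from (292,233) to (360,225) in the top view. Next I'll measure the poses.

```bash
cat > h.py <<'E'
import numpy as np, cv2
from scipy.spatial.transform import Rotation as R
from workcell import manip
def ray(p,uv):
    K=p["mtx"]; Rm=R.from_rotvec(p["attitude"]).as_matrix()
    d=np.array([(uv[0]-K[0,2])/K[0,0],-(uv[1]-K[1,2])/K[1,1],-1.0])
    return np.array(p["xyz"]),Rm@d
def bp(p,uv,z):
    o,d=ray(p,uv); return o+d*(z-o[2])/d[2]
def proj(p,X):
    Rm=R.from_rotvec(p["attitude"]).as_matrix(); c=Rm.T@(np.array(X)-p["xyz"]); K=p["mtx"]
    return np.array([K[0,2]+K[0,0]*c[0]/-c[2],K[1,2]-K[1,1]*c[1]/-c[2]])
def rect(p,mask,z,name=""):
    cs,_=cv2.findContours(mask.astype(np.uint8),cv2.RETR_EXTERNAL,cv2.CHAIN_APPROX_NONE)
    for c in sorted(cs,key=cv2.contourArea,reverse=True)[:3]:
        if cv2.contourArea(c)<15: continue
        W=np.array([bp(p,q[0],z)[:2] for q in c],np.float32)
        (cx,cy),(w,h),a=cv2.minAreaRect(W*1000); b=cv2.boxPoints(((cx,cy),(w,h),a))
        e=b[1]-b[0],b[2]-b[1]; L=max(e,key=np.linalg.norm)
        print(name,"c",np.round([cx,cy],1),"size",np.round([w,h],1),"long-axis yaw deg",np.round(np.degrees(np.arctan2(L[1],L[0]))%180,1),"px",c.mean(0)[0].round(0))
E
python3 - <<'E'
from h import *
for n in ("top","side"):
    p=manip.snapshot(n); c=p["color"].astype(int)
    r,g,b=c[...,0],c[...,1],c[...,2]
    hsv=cv2.cvtColor(p["color"],cv2.COLOR_RGB2HSV)
    m=(r>110)&(r-b>60)
    m[:100]=0 
    if n=="top": rect(p,m,0.096,n+" handle")
    hm=manip.masks_of(p,"hood")[0]["mask"]
    rect(p,hm,0.05,n+" hood")
    w=(np.minimum(np.minimum(r,g),b)>140)
    x0,y0,x1,y1=(285,215,365,245) if n=="top" else (335,180,352,245)
    q=np.zeros_like(w);q[y0:y1,x0:x1]=w[y0:y1,x0:x1]
    q=cv2.morphologyEx(q.astype(np.uint8),cv2.MORPH_CLOSE,np.ones((3,3)))
    rect(p,q,0.059,n+" strip")
    tm=manip.masks_of(p,"tray")[0]["mask"]; rect(p,tm,0.014,n+" tray")
    for t,z in (("roller",0),("strip_left",.053),("strip_right",.053),("hood",0),("tray_in",.004),("flask",0),("beaker",0),("bottle",0),("jar",0)):
        print(n,t,[(round(d["conf"],2),bp(p,np.array(d["point"])*[640,400],z)[:2].round(3).tolist()) for d in manip.spot_point(p,t)])
E
```

```text
top handle c [ 459.6 -297. ] size [24.3 98.2] long-axis yaw deg 168.5 px [438. 250.]
top handle c [ 386.2 -195.8] size [17. 67.] long-axis yaw deg 143.6 px [399. 279.]
top handle c [ 471.3 -399.4] size [16.4 66. ] long-axis yaw deg 148.5 px [479. 245.]
top hood c [578.5  -5.7] size [177.8 270.3] long-axis yaw deg 97.8 px [322. 207.]
top strip c [517.8 -13.9] size [ 17.5 178.9] long-axis yaw deg 97.8 px [326. 228.]
top tray c [435.3 288.8] size [184.  143.9] long-axis yaw deg 14.5 px [214. 261.]
top roller [(0.84, [0.474, -0.407]), (0.49, [0.382, -0.203])]
top strip_left [(0.88, [0.504, 0.072]), (0.16, [0.718, -0.243])]
top strip_right [(0.65, [0.528, -0.086])]
top hood [(0.62, [0.58, -0.007])]
top tray_in [(0.73, [0.433, 0.293]), (0.45, [0.527, -0.099]), (0.32, [0.464, -0.29])]
top flask [(0.63, [0.657, 0.36]), (0.48, [0.729, -0.249])]
top beaker [(0.92, [0.655, -0.361])]
top bottle [(0.77, [0.727, 0.254])]
top jar [(0.68, [0.733, -0.248])]
side hood c [579.4  11.7] size [182.6 300.9] long-axis yaw deg 97.9 px [319. 221.]
side strip c [515.7 -12.8] size [ 16.9 180.2] long-axis yaw deg 97.8 px [343. 211.]
side tray c [433.3 292.7] size [180.4 143.6] long-axis yaw deg 14.8 px [364. 335.]
side roller [(0.88, [0.45, -0.301]), (0.82, [0.48, -0.406])]
side strip_left [(0.66, [0.493, 0.081])]
side strip_right [(0.82, [0.534, -0.109]), (0.25, [0.728, -0.203])]
side hood [(0.69, [0.577, -0.001]), (0.28, [0.501, 0.047])]
side tray_in [(0.65, [0.429, 0.289]), (0.44, [0.579, 0.002])]
side flask [(0.75, [0.65, 0.359])]
side beaker [(0.63, [0.661, -0.374])]
side bottle [(0.94, [0.727, 0.244])]
side jar [(0.83, [0.734, -0.256])]
```

```bash
cat >> h.py <<'E'
def yawof(s): 
    x=R.from_rotvec(s["orientation"]).as_matrix()[:,0]; return np.degrees(np.arctan2(x[1],x[0]))
def to(x,y,z,yaw=None):
    """offset in tool axes (mm), tool-z turn deg, from present measured pose (after optional turn)"""
    s=manip.sense(); Rm=R.from_rotvec(s["orientation"]).as_matrix()
    d=np.array([x,y,z])-s["tool_pos"]
    print("t",round(float(s["time_s"]),2),"pos",np.round(s["tool_pos"],4),"yaw",round(yawof(s),2),"tilt zaxis",Rm[:,2].round(4),"F",np.round(s["contact_force"],1),"open",round(float(s["opening"]),3),"q",np.round(s["q"],2))
    print("  shift tool mm",(Rm.T@d*1000).round(1))
    if yaw is not None:
        t=-(((yaw-yawof(s))+180)%360-180); print("  turn z",round(t,2)); 
        R2=Rm@R.from_euler("z",t,degrees=True).as_matrix(); print("  shift after turn",(R2.T@d*1000).round(1))
E
python3 - <<'E'
from h import *
to(.460,-.297,.075,168.5)
E
```

```text
t 2.5 pos [ 0.211  -0.5079  0.2214] yaw 22.56 tilt zaxis [ 0.  0. -1.] F [ 0.5  0.2 -0.2] open 1.001 q [-1.31  0.33 -0.19  1.05  0.    1.44]
  shift tool mm [310.8 -99.3 146.4]
  turn z -145.94
  shift after turn [-201.9  256.3  146.4]
```

Call:
play_rows([
  [0,0,0,0,0,-7,0],
  [0,0,0,0,0,-7,0],
  [0,0,0,0,0,-7,0],
  [0,0,0,0,0,-7,0],
  [0,0,0,0,0,-7,0],
  [0,0,0,0,0,-7,0],
  [0,0,0,0,0,-7,0],
  [0,0,0,0,0,-7,0],
  [0,0,0,0,0,-7,0],
  [0,0,0,0,0,-7,0],
  [0,0,0,0,0,-7,0],
  [0,0,0,0,0,-7,0],
  [0,0,0,0,0,-7,0],
  [0,0,0,0,0,-7,0],
  [0,0,0,0,0,-7,0],
  [0,0,0,0,0,-7,0],
  [0,0,0,0,0,-7,0],
  [0,0,0,0,0,-7,0],
  [0,0,0,0,0,-7,0],
  [0,0,0,0,0,-7,0],
])

```text
time_s: 4.17
tool_pos: [0.211, -0.5079, 0.2214]
orientation: [-0.467, -3.107, -0.0]
contact_force: [-0.1, -0.4, -1.0]
opening: 1.0
```

```bash
python3 - <<'E'
from h import *
to(.460,-.297,.22,168.5)
E
```

```text
t 4.17 pos [ 0.211  -0.5079  0.2214] yaw 162.91 tilt zaxis [ 0.  0. -1.] F [-0.1 -0.4 -1. ] open 1.0 q [-1.31  0.33 -0.19  1.05  0.   -1.01]
  shift tool mm [-176.   274.8    1.4]
  turn z -5.59
  shift after turn [-201.9  256.3    1.4]
```

Call:
play_rows([
  [0,0,0,0,0,-5.6,0],
  [-14.4,18.3,4,0,0,0,0],
  [-14.4,18.3,4,0,0,0,0],
  [-14.4,18.3,4,0,0,0,0],
  [-14.4,18.3,4,0,0,0,0],
  [-14.4,18.3,4,0,0,0,0],
  [-14.4,18.3,4,0,0,0,0],
  [-14.4,18.3,4,0,0,0,0],
  [-14.4,18.3,4,0,0,0,0],
  [-14.4,18.3,4,0,0,0,0],
  [-14.4,18.3,4,0,0,0,0],
  [-14.4,18.3,4,0,0,0,0],
  [-14.4,18.3,4,0,0,0,0],
  [-14.4,18.3,4,0,0,0,0],
  [-14.4,18.3,4,0,0,0,0],
  [0,0,0,0,0,0,0],
  [0,0,0,0,0,0,0],
])

```text
time_s: 5.58
tool_pos: [0.4614, -0.2977, 0.1651]
orientation: [-0.32, -3.125, -0.0]
contact_force: [0.6, -0.2, 0.1]
opening: 0.997
```

```bash
python3 - <<'E'
from h import *
to(.460,-.297,.075,168.5)
p=manip.snapshot("side"); 
a=p["color"][80:210,310:450,::-1]; cv2.imwrite("pics/s1.png",cv2.resize(a,None,fx=4,fy=4,interpolation=cv2.INTER_CUBIC))
E
```

```text
t 5.58 pos [ 0.4614 -0.2977  0.1651] yaw 168.29 tilt zaxis [-7.e-04  1.e-04 -1.e+00] F [ 0.6 -0.2  0.1] open 0.997 q [-0.71  0.37 -0.28  0.92 -0.   -0.5 ]
  shift tool mm [ 1.4  0.4 90.1]
  turn z -0.21
  shift after turn [ 1.4  0.4 90.1]
```

View pics/s1.png

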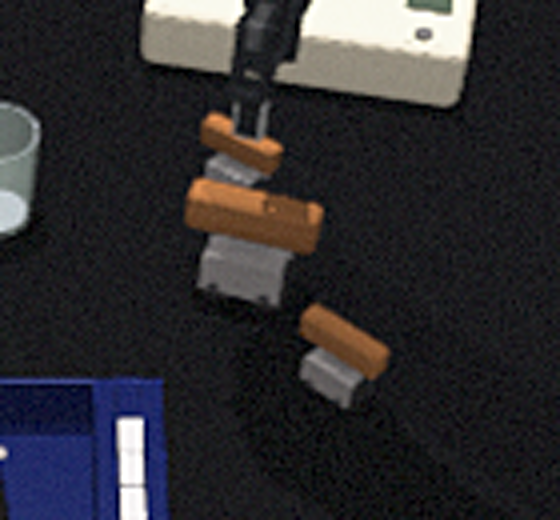

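The gripper hovers over the large roller in line with its handle, and the neighbours clear the fingers. I'll descend and grip.

Call:
play_rows([
  [1.4,0,15,0,0,-0.2,0],
  [0,0,15,0,0,0,0],
  [0,0,15,0,0,0,0],
  [0,0,15,0,0,0,0],
  [0,0,15,0,0,0,0],
  [0,0,15,0,0,0,0],
  [0,0,0,0,0,0,0],
  [0,0,0,0,0,0,1],
  [0,0,0,0,0,0,1],
  [0,0,0,0,0,0,1],
  [0,0,0,0,0,0,1],
  [0,0,0,0,0,0,1],
  [0,0,0,0,0,0,1],
  [0,0,0,0,0,0,1],
  [0,0,0,0,0,0,1],
  [0,0,0,0,0,0,1],
], grip_force=100)

```text
time_s: 6.97
tool_pos: [0.4605, -0.2987, 0.0767]
orientation: [0.318, 3.123, -0.002]
contact_force: [-0.9, 1.0, 6.4]
opening: 0.269
```

```bash
python3 - <<'E'
from h import *
to(.460,-.297,.075,168.5)
p=manip.snapshot("side"); 
a=p["color"][80:210,310:450,::-1]; cv2.imwrite("pics/s2.png",cv2.resize(a,None,fx=4,fy=4,interpolation=cv2.INTER_CUBIC))
E
```

```text
t 6.97 pos [ 0.4605 -0.2987  0.0767] yaw 168.38 tilt zaxis [ 0.002  -0.0014 -1.    ] F [-0.9  1.   6.4] open 0.269 q [-0.71  0.46 -0.39  0.71  0.   -0.51]
  shift tool mm [0.8 1.6 1.7]
  turn z -0.12
  shift after turn [0.8 1.6 1.7]
```

View pics/s2.png

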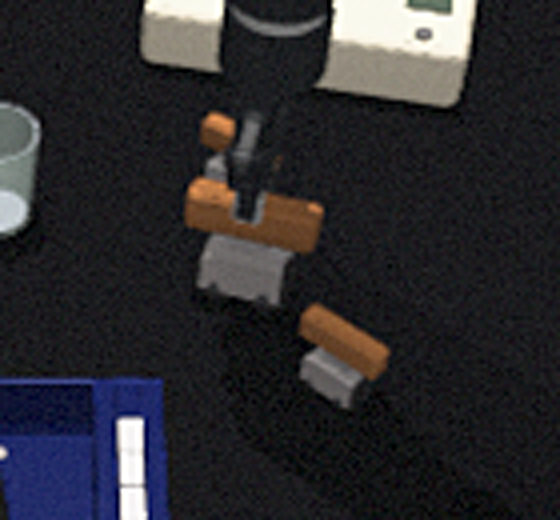

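The handle is gripped with both wheels still on the bench. I'll lift and turn to the strip direction together.

Call:
play_rows([
  [0,0,-11,0,0,0,1],
  [0,0,-12,0,0,0,1],
  [0,0,-12,0,0,7,1],
  [0,0,-12,0,0,7,1],
  [0,0,-12,0,0,7,1],
  [0,0,-12,0,0,7,1],
  [0,0,-12,0,0,7,1],
  [0,0,-12,0,0,7,1],
  [0,0,-12,0,0,7,1],
  [0,0,-8,0,0,7,1],
  [0,0,0,0,0,7,1],
  [0,0,0,0,0,7.1,1],
  [0,0,0,0,0,0,1],
  [0,0,0,0,0,0,1],
])

```text
time_s: 8.18
tool_pos: [0.4592, -0.2979, 0.19]
orientation: [-2.051, -2.378, 0.0]
contact_force: [-0.2, 1.0, -4.5]
opening: 0.266
```

```bash
python3 - <<'E'
from h import *
to(.5258,-.0789,.165,97.8)
E
```

```text
t 8.18 pos [ 0.4592 -0.2979  0.19  ] yaw 98.45 tilt zaxis [-8.e-04  6.e-04 -1.e+00] F [-0.2  1.  -4.5] open 0.266 q [-0.71  0.34 -0.25  0.98 -0.    0.71]
  shift tool mm [206.8  98.1  25.1]
  turn z 0.65
  shift after turn [207.9  95.7  25.1]
```

Call:
play_rows([
  [0,0,0,0,0,0.6,1],
  [16,7.4,0,0,0,0,1],
  [16,7.4,0,0,0,0,1],
  [16,7.4,0,0,0,0,1],
  [16,7.4,0,0,0,0,1],
  [16,7.4,0,0,0,0,1],
  [16,7.4,0,0,0,0,1],
  [16,7.4,0,0,0,0,1],
  [16,7.4,0,0,0,0,1],
  [16,7.4,0,0,0,0,1],
  [16,7.4,0,0,0,0,1],
  [16,7.4,0,0,0,0,1],
  [16,7.4,0,0,0,0,1],
  [16,7.2,25,0,0,0,1],
  [0,0,0,0,0,0,1],
  [0,0,0,0,0,0,1],
])

```text
time_s: 9.52
tool_pos: [0.5257, -0.0782, 0.164]
orientation: [-2.062, -2.366, 0.003]
contact_force: [-0.7, -0.1, -3.5]
opening: 0.272
```

```bash
python3 - <<'E'
from h import *
to(.5258,-.0789,.165,97.8)
for n,(a0,a1,b0,b1) in (("side",(120,280,260,440)),("top",(150,270,240,400))):
    p=manip.snapshot(n); 
    a=p["color"][a0:a1,b0:b1,::-1]; cv2.imwrite(f"pics/{n}3.png",cv2.resize(a,None,fx=4,fy=4,interpolation=cv2.INTER_CUBIC))
E
```

```text
t 9.52 pos [ 0.5257 -0.0782  0.164 ] yaw 97.84 tilt zaxis [-3.4e-03  6.0e-04 -1.0e+00] F [-0.7 -0.1 -3.5] open 0.272 q [-0.29  0.34 -0.33  0.91 -0.    1.15]
  shift tool mm [-0.8 -0.  -1. ]
  turn z 0.04
  shift after turn [-0.8 -0.  -1. ]
```

View pics/side3.png

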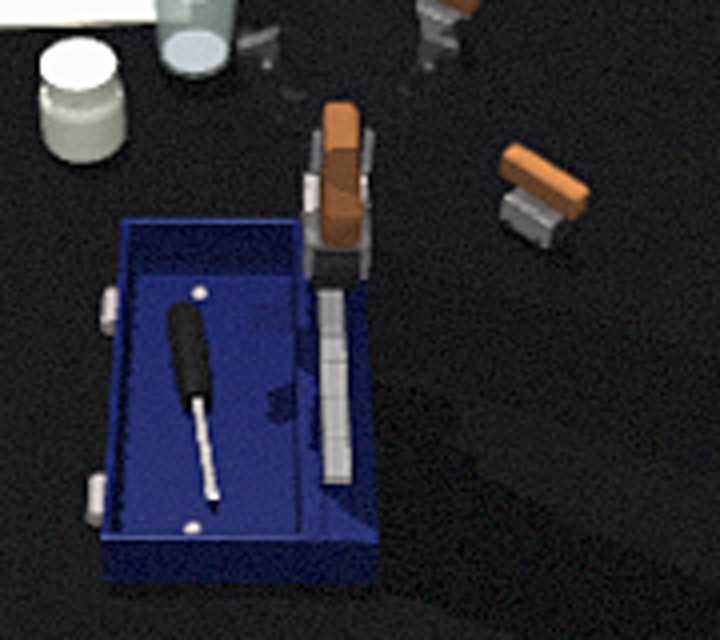

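View pics/top3.png

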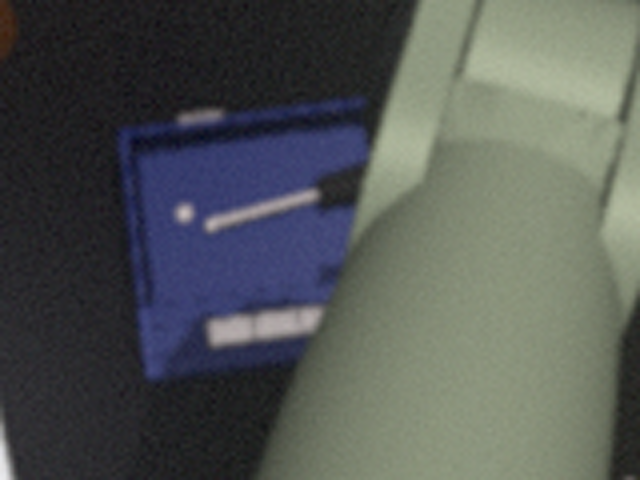

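The roller is over the strip's -y end and in line with it. Strip contact is expected at TCP z ≈ 0.136, and home at ≈ 0.130.

Call:
play_rows([
  [0,0,8,0,0,0,1],
  [0,0,8,0,0,0,1],
  [0,0,6,0,0,0,1],
  [0,0,3,0,0,0,1],
  [0,0,2,0,0,0,1],
  [0,0,2,0,0,0,1],
  [0,0,2,0,0,0,1],
  [0,0,2,0,0,0,1],
  [0,0,0,0,0,0,1],
], grip_force=120)

```text
time_s: 10.37
tool_pos: [0.5274, -0.0798, 0.1336]
orientation: [2.067, 2.363, -0.0]
contact_force: [-0.9, 0.3, 4.5]
opening: 0.252
```

Call:
play_rows([
  [0,0,2,0,0,0,1],
  [0,0,2,0,0,0,1],
  [0,0,2,0,0,0,1],
  [0,0,0,0,0,0,1],
  [0,0,0,0,0,0,1],
])

```text
time_s: 10.78
tool_pos: [0.528, -0.0803, 0.1296]
orientation: [2.065, 2.362, -0.0]
contact_force: [-5.7, -0.0, 17.9]
opening: 0.262
```

It reads as home here, with about 21 N on the roller. I'll add pressure and roll towards +y.

Call:
play_rows([
  [0,0,2,0,0,0,1],
  [0,0,2,0,0,0,1],
  [5,0,0,0,0,0,1],
  [5,0,0,0,0,0,1],
  [5,0,0,0,0,0,1],
  [5,0,0,0,0,0,1],
  [5,0,0,0,0,0,1],
  [5,0,0,0,0,0,1],
])

```text
time_s: 11.45
tool_pos: [0.5255, -0.053, 0.1293]
orientation: [2.062, 2.355, -0.003]
contact_force: [-10.2, -5.4, 42.3]
opening: 0.257
```

```bash
python3 - <<'E'
from h import *
to(.5078,.0519,.13,97.8)
E
```

```text
t 11.45 pos [ 0.5255 -0.053   0.1293] yaw 97.59 tilt zaxis [ 0.0072 -0.0092 -0.9999] F [-10.2  -5.4  42.3] open 0.257 q [-0.24  0.36 -0.39  0.8  -0.01  1.2 ]
  shift tool mm [106.3  -3.7  -1.8]
  turn z -0.21
  shift after turn [106.3  -3.3  -1.8]
```

Call:
play_rows([
  [6,-0.3,0,0,0,0,1],
  [6,-0.3,0,0,0,0,1],
  [6,-0.3,0,0,0,0,1],
  [6,-0.3,0,0,0,0,1],
  [6,-0.3,0,0,0,0,1],
  [6,-0.3,0,0,0,0,1],
  [6,-0.3,0,0,0,0,1],
  [6,-0.3,0,0,0,0,1],
  [6,-0.3,0,0,0,0,1],
  [6,-0.3,0,0,0,0,1],
  [6,0,0,0,0,0,1],
  [6,0,0,0,0,0,1],
  [6,0,0,0,0,0,1],
  [6,0,0,0,0,0,1],
  [6,0,0,0,0,0,1],
  [6,0,0,0,0,0,1],
  [6,0,0,0,0,0,1],
  [0,0,0,0,0,0,1],
  [0,0,0,0,0,0,1],
])

```text
time_s: 13.03
tool_pos: [0.5107, 0.0507, 0.1293]
orientation: [2.061, 2.358, 0.009]
contact_force: [-8.4, -1.4, 41.3]
opening: 0.262
```

```bash
python3 - <<'E'
from h import *
to(.5078,.0519,.13,97.8)
for n,(a0,a1,b0,b1) in (("side",(120,280,260,440)),):
    p=manip.snapshot(n); 
    a=p["color"][a0:a1,b0:b1,::-1]; cv2.imwrite(f"pics/{n}4.png",cv2.resize(a,None,fx=4,fy=4,interpolation=cv2.INTER_CUBIC))
E
```

```text
t 13.03 pos [0.5107 0.0507 0.1293] yaw 97.69 tilt zaxis [ 0.0111 -0.0021 -0.9999] F [-8.4 -1.4 41.3] open 0.262 q [-0.04  0.34 -0.44  0.79 -0.    1.39]
  shift tool mm [ 1.6 -2.7 -0.8]
  turn z -0.11
  shift after turn [ 1.6 -2.7 -0.8]
```

View pics/side4.png

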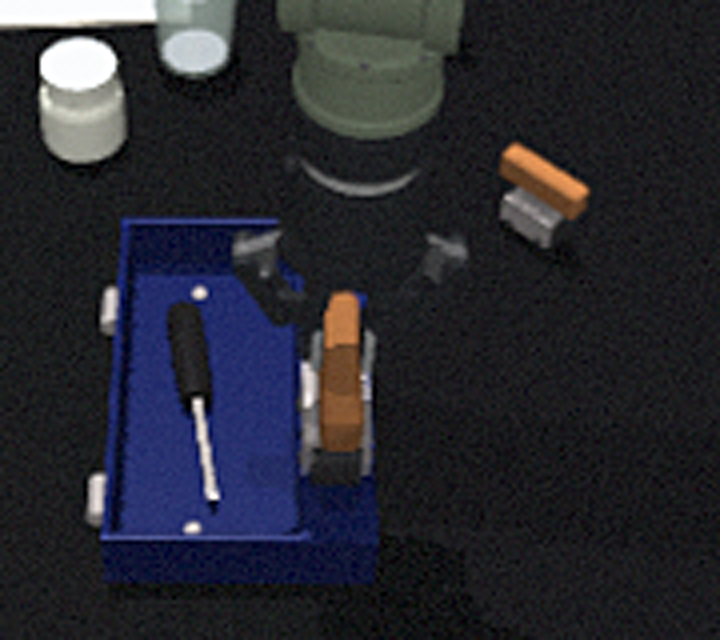

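Over the whole stroke the measured TCP height stayed at 0.1293 with about 42 N. I'll do a second stroke back to the -y end.

Call:
play_rows([
  [5,0,0.5,0,0,0,1],
  [-5,-0.1,0,0,0,0,1],
  [-7.5,-0.1,0,0,0,0,1],
  [-7.5,-0.1,0,0,0,0,1],
  [-7.5,-0.1,0,0,0,0,1],
  [-7.5,-0.1,0,0,0,0,1],
  [-7.5,-0.1,0,0,0,0,1],
  [-7.5,-0.1,0,0,0,0,1],
  [-7.5,-0.1,0,0,0,0,1],
  [-7.5,-0.1,0,0,0,0,1],
  [-7.5,-0.1,0,0,0,0,1],
  [-7.5,-0.1,0,0,0,0,1],
  [-7.5,-0.1,0,0,0,0,1],
  [-7.5,-0.1,0,0,0,0,1],
  [-7.5,-0.1,0,0,0,0,1],
  [-7.5,-0.1,0,0,0,0,1],
  [-7.5,-0.1,0,0,0,0,1],
  [-7.5,-0.1,0,0,0,0,1],
  [-7.5,-0.1,0,0,0,0,1],
  [-7.5,-0.1,0,0,0,0,1],
])

```text
time_s: 14.75
tool_pos: [0.5285, -0.0845, 0.1293]
orientation: [2.059, 2.356, 0.011]
contact_force: [-3.8, 1.7, 34.9]
opening: 0.256
```

```bash
python3 - <<'E'
from h import *
to(.5258,-.0789,.13,97.8)
E
```

```text
t 14.75 pos [ 0.5285 -0.0845  0.1293] yaw 97.69 tilt zaxis [ 0.0143 -0.0032 -0.9999] F [-3.8  1.7 34.9] open 0.256 q [-0.3   0.37 -0.38  0.8   0.    1.14]
  shift tool mm [ 5.9 -2.  -0.7]
  turn z -0.11
  shift after turn [ 5.9 -1.9 -0.7]
```

Call:
play_rows([
  [0,0,-8,0,0,0,1],
  [0,0,-12,0,0,0,1],
  [0,0,-12,0,0,0,1],
  [0,0,-12,0,0,0,1],
  [0,0,-12,0,0,0,1],
  [0,0,-12,0,0,0,1],
  [0,0,-4,0,0,-6.9,1],
  [0,0,0,0,0,0,1],
])

```text
time_s: 15.42
tool_pos: [0.5234, -0.0831, 0.1952]
orientation: [1.918, 2.485, 0.002]
contact_force: [0.5, -0.6, -4.6]
opening: 0.257
```

```bash
python3 - <<'E'
from h import *
to(.4343,.2905,.185,104.6)
E
```

```text
t 15.42 pos [ 0.5234 -0.0831  0.1952] yaw 104.69 tilt zaxis [ 2.4e-03 -7.0e-04 -1.0e+00] F [ 0.5 -0.6 -4.6] open 0.257 q [-0.3   0.31 -0.29  0.97  0.    1.02]
  shift tool mm [384.    8.5   9.7]
  turn z 0.09
  shift after turn [384.    7.9   9.7]
```

Call:
play_rows([
  [12,0.5,0,0,0,0,1],
  [24,0.5,0,0,0,0,1],
  [24,0.5,0,0,0,0,1],
  [24,0.5,0,0,0,0,1],
  [24,0.5,0,0,0,0,1],
  [24,0.5,0,0,0,0,1],
  [24,0.5,0,0,0,0,1],
  [24,0.5,0,0,0,0,1],
  [24,0.5,0,0,0,0,1],
  [24,0.5,0,0,0,0,1],
  [24,0.5,0,0,0,0,1],
  [24,0.5,0,0,0,0,1],
  [24,0.5,0,0,0,0,1],
  [24,0.5,0,0,0,0,1],
  [24,0.5,0,0,0,0,1],
  [24,0.5,0,0,0,0,1],
  [12,0,0,0,0,0,1],
  [0,0,0,0,0,0,1],
  [0,0,0,0,0,0,1],
])

```text
time_s: 17.0
tool_pos: [0.4328, 0.2909, 0.1932]
orientation: [-1.921, -2.485, 0.003]
contact_force: [0.0, -0.3, -3.5]
opening: 0.257
```

```bash
python3 - <<'E'
from h import *
to(.4343,.2905,.085,104.6)
p=manip.snapshot("side"); cv2.imwrite("pics/side5.png",p["color"][:,:,::-1])
a=p["color"][165:275,275:365,::-1]; cv2.imwrite(f"pics/side5c.png",cv2.resize(a,None,fx=5,fy=5,interpolation=cv2.INTER_CUBIC))
p=manip.snapshot("top");a=p["color"][155:265,255:395,::-1]; cv2.imwrite(f"pics/top5c.png",cv2.resize(a,None,fx=5,fy=5,interpolation=cv2.INTER_CUBIC))
E
```

```text
t 17.0 pos [0.4328 0.2909 0.1932] yaw 104.59 tilt zaxis [-0.001  -0.0013 -1.    ] F [ 0.  -0.3 -3.5] open 0.257 q [ 0.45  0.3  -0.31  0.97 -0.    1.77]
  shift tool mm [ -0.6   1.5 108.2]
  turn z -0.01
  shift after turn [ -0.6   1.5 108.2]
```

View pics/side5.png

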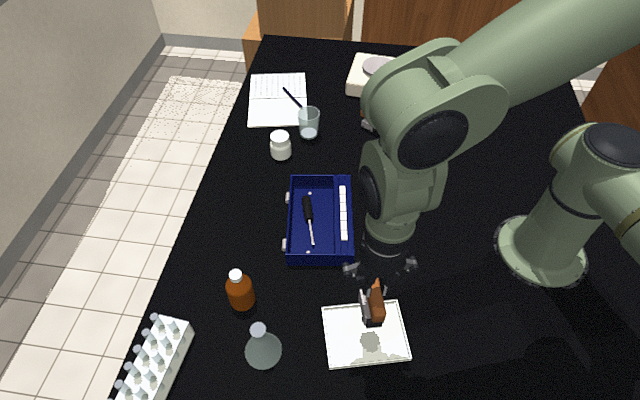

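View pics/side5c.png

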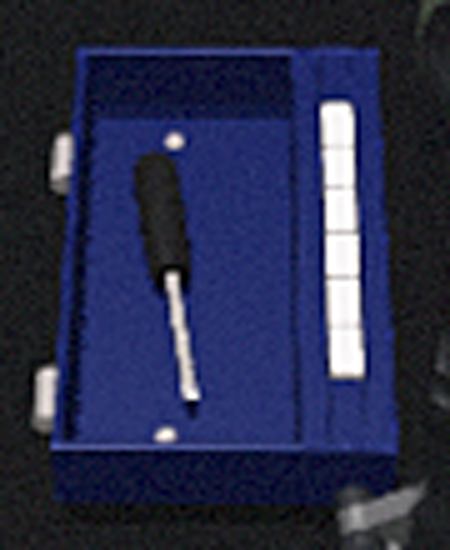

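View pics/top5c.png

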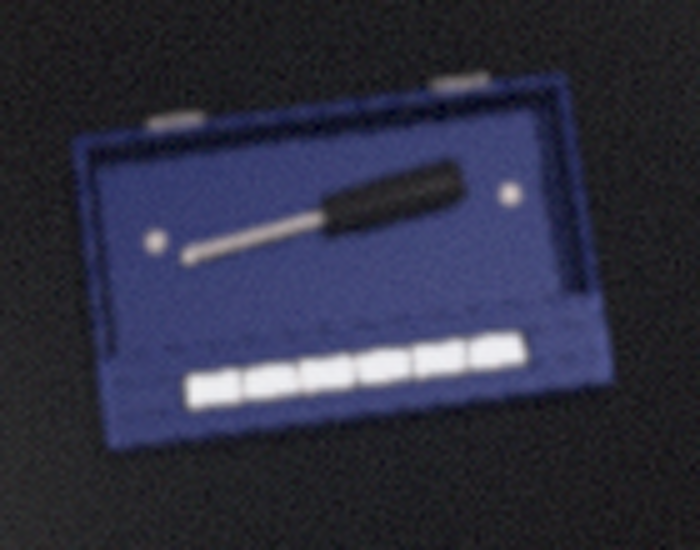

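All six sections look flush. I'll check each one's image shift against the first pictures before placing the roller.

```bash
python3 - <<'E'
from h import *
for n in ("side","top"):
    p=manip.snapshot(n); A=cv2.imread(f"pics/{n}0.png",0).astype(np.float32); B=cv2.cvtColor(p["color"],cv2.COLOR_RGB2GRAY).astype(np.float32)
    u=np.array([-.1357,.9907]); v=np.array([.9907,.1357]); C=np.array([.5168,-.0135])
    for s in (-75,-45,-15,15,45,75):
        X=C+u*s/1000; q0=proj(p,[*X,.059]); q1=proj(p,[*X,.053])
        # sub-pixel white centroid along image direction across strip
        d=proj(p,[*(X+v*.02),.056])-proj(p,[*(X-v*.02),.056]); L=np.linalg.norm(d); e=d/L; l=proj(p,[*(X+u*.009),.056])-proj(p,[*(X-u*.009),.056])
        def cen(I):
            t=np.arange(-L/2,L/2,.2); a=np.linspace(-.5,.5,15)
            P=((q0+q1)/2)[None,None]+t[:,None,None]*e+a[None,:,None]*l
            w=cv2.remap(I,P[...,0].astype(np.float32),P[...,1].astype(np.float32),cv2.INTER_LINEAR).mean(1)
            w=np.clip(w-90,0,None); return (w*t).sum()/w.sum()
        print(n,s,"measured shift px",round(cen(B)-cen(A),2),"expected for 6mm",round(float((q1-q0)@e),2))
E
```

```text
side -75 measured shift px 0.17 expected for 6mm 0.09
side -45 measured shift px 0.1 expected for 6mm 0.1
side -15 measured shift px 0.17 expected for 6mm 0.1
side 15 measured shift px 0.03 expected for 6mm 0.1
side 45 measured shift px 0.16 expected for 6mm 0.11
side 75 measured shift px 0.17 expected for 6mm 0.11
top -75 measured shift px -0.24 expected for 6mm -0.26
top -45 measured shift px -0.25 expected for 6mm -0.26
top -15 measured shift px -0.22 expected for 6mm -0.26
top 15 measured shift px -0.22 expected for 6mm -0.26
top 45 measured shift px -0.27 expected for 6mm -0.26
top 75 measured shift px -0.2 expected for 6mm -0.26
```

Call:
play_rows([
  [0,1.5,12,0,0,0,1],
  [0,0,14,0,0,0,1],
  [0,0,14,0,0,0,1],
  [0,0,14,0,0,0,1],
  [0,0,14,0,0,0,1],
  [0,0,12,0,0,0,1],
  [0,0,10,0,0,0,1],
  [0,0,6,0,0,0,1],
  [0,0,6,0,0,0,1],
  [0,0,3,0,0,0,1],
  [0,0,0,0,0,0,1],
  [0,0,0,0,0,0,1],
])

```text
time_s: 18.2
tool_pos: [0.4354, 0.2912, 0.0892]
orientation: [1.922, 2.485, 0.001]
contact_force: [0.1, -0.1, -2.9]
opening: 0.254
```

The top view shifts, -0.20 to -0.27 px, match the -0.26 px expected for 6 mm on all six sections. Now I'll lower to the tray floor, expected at TCP z ≈ 0.080.

Call:
play_rows([
  [0,0,3,0,0,0,1],
  [0,0,3,0,0,0,1],
  [0,0,2,0,0,0,1],
  [0,0,1,0,0,0,1],
  [0,0,1,0,0,0,1],
  [0,0,0,0,0,0,1],
  [0,0,0,0,0,0,1],
])

```text
time_s: 18.78
tool_pos: [0.4357, 0.2916, 0.0808]
orientation: [1.921, 2.485, 0.003]
contact_force: [-3.6, -1.0, 11.3]
opening: 0.261
```

Call:
play_rows([
  [0,0,-1.5,0,0,0,1],
  [0,0,0,0,0,0,1],
  [0,0,0,0,0,0,0.6],
  [0,0,0,0,0,0,0.5],
  [0,0,0,0,0,0,0.4],
  [0,0,0,0,0,0,0.2],
  [0,0,0,0,0,0,0],
  [0,0,0,0,0,0,0],
  [0,0,0,0,0,0,0],
  [0,0,0,0,0,0,0],
  [0,0,-5,0,0,0,0],
  [0,0,-10,0,0,0,0],
  [0,0,-15,0,0,0,0],
  [0,0,-20,0,0,0,0],
  [0,0,-20,0,0,0,0],
  [0,0,-20,0,0,0,0],
  [0,0,-20,0,0,0,0],
  [0,0,0,0,0,0,0],
  [0,0,0,0,0,0,0],
], grip_force=40)

```text
time_s: 20.37
tool_pos: [0.4362, 0.2916, 0.1923]
orientation: [1.921, 2.484, 0.005]
contact_force: [-0.3, -0.3, -0.5]
opening: 0.999
```

```bash
python3 - <<'E'
from h import *
to(.4343,.2905,.085,104.6)
p=manip.snapshot("side"); cv2.imwrite("pics/side6.png",p["color"][:,:,::-1])
a=p["color"][260:380,300:440,::-1]; cv2.imwrite(f"pics/side6c.png",cv2.resize(a,None,fx=4,fy=4,interpolation=cv2.INTER_CUBIC))
for t in ("roller","tray_in"): print(t,[(round(d["conf"],2),bp(p,np.array(d["point"])*[640,400],.004)[:2].round(3).tolist()) for d in manip.spot_point(p,t)])
E
```

```text
t 20.37 pos [0.4362 0.2916 0.1923] yaw 104.57 tilt zaxis [ 0.0033  0.0016 -1.    ] F [-0.3 -0.3 -0.5] open 0.999 q [ 0.45  0.3  -0.31  0.96 -0.    1.77]
  shift tool mm [ -0.7  -2.5 107.3]
  turn z -0.03
  shift after turn [ -0.7  -2.5 107.3]
roller [(0.76, [0.439, 0.288]), (0.6, [0.47, -0.402])]
tray_in [(0.61, [0.431, 0.291]), (0.56, [0.438, 0.289])]
```

View pics/side6.png

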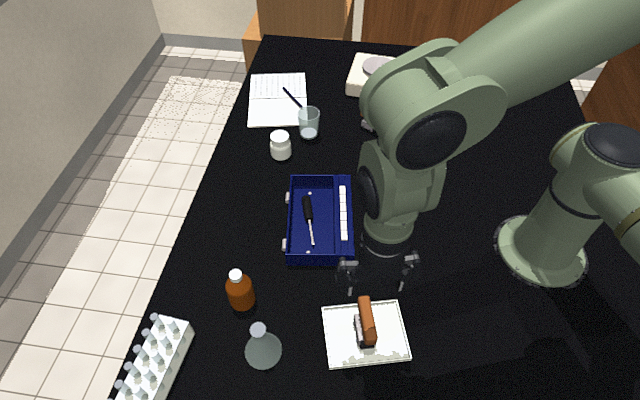

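View pics/side6c.png

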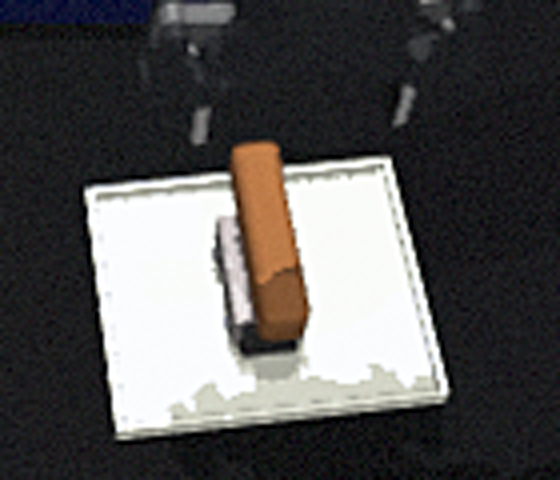

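Let me overlay the upright model to verify the tilt.

```bash
python3 - <<'E'
from h import *
for n in ("side","top"):
    p=manip.snapshot(n); I=cv2.resize(p["color"][:,:,::-1],None,fx=4,fy=4,interpolation=cv2.INTER_CUBIC)
    th=np.radians(104.6); u=np.array([np.cos(th),np.sin(th)]); v=np.array([-u[1],u[0]]); C=np.array([.436,.2905])
    for L,W,z,c in ((.05,.013,.100,(0,255,0)),(.05,.013,.066,(255,255,0)),(.038,.015,.004,(0,0,255))):
        P=np.array([proj(p,[*(C+a*L*u+b*W*v),z]) for a,b in((1,1),(1,-1),(-1,-1),(-1,1))])
        cv2.polylines(I,[((P+.5)*4).astype(np.int32)],True,c,1)
    q=(proj(p,[*C,.04])*4).astype(int); I=I[max(q[1]-220,0):q[1]+220,max(q[0]-220,0):q[0]+220]
    cv2.imwrite(f"pics/{n}7.png",I)
E
```

```text
(no output)
```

View pics/side7.png

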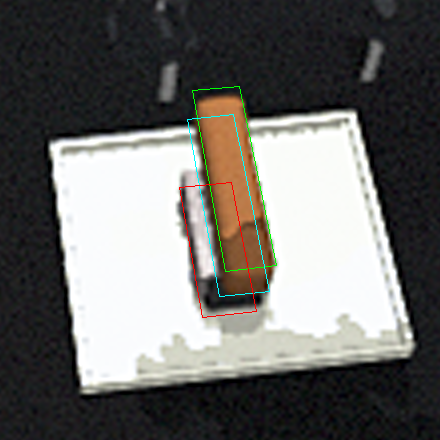

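View pics/top7.png

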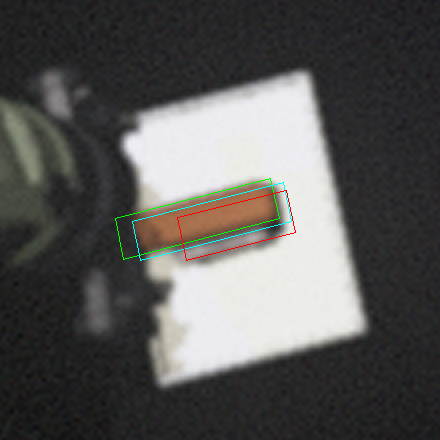

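The upright model matches in both views to within about 1–2 image pixels. The roller is standing near the tray centre and the gripper is clear, so I'll hand in.

```bash
python3 - <<'E'
from workcell import manip
print(manip.finish_job()); print(manip.sense()["time_s"])
E
```

```text
the job is handed in; nothing more can be done
None
the job is handed in; nothing more can be done
```

The strip has been rolled home, the large roller stands upright in the tray, and I handed the job in after about 20.5 s of the 51 s. The job reports no verdict, so what follows is from my own checks.

- **Rolling:** I gripped the largest of the three rollers by its handle and set it on the strip's -y end. I rolled to the +y end and back, about 135 mm each way, pressing with roughly 35–42 N (about 21 N when first set down). The readings during and at the end of the strokes all gave the same tool height, 0.1293 m, which is the expected height for a strip that is fully home.
- **Strip sections:** In the top view all six shifted by -0.20 to -0.27 px, against the -0.26 px expected for 6 mm. The side view barely shows this movement (about 0.1 px expected, 0.03–0.17 px measured), so it fits but adds little.
- **Tray:** An upright model drawn over both views matched the roller to within about 1–2 px. It stands within about 10 mm of the tray's centre, inside the limits.
- **Surroundings:** The open gripper is about 110 mm above its release height and reads no contact force. The flask, beaker, bottle, jar and screwdriver look unmoved in the pictures; I did not measure them again.

I had no reading of the wheel angles. That the wheels turned more than 4 rad rests on the length of the strokes under load.

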